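# Run the probe carrier round its bent rail and latch it

## Task

The temperature-probe carrier has been left part-way along its bent rail. Check that it runs freely over its whole travel: draw it back against the home stop, then slide it round both bends until it rests against the far stop over the glass dish, without forcing it on the rail. Then swing the latch arm fully shut behind it, let go, and leave the stirrer, bottle, jar and beaker alone.

Things in the scene. Friction and masses are not known exactly. Their poses are not given: they have to be found in the camera images.
- rail: Fixed rail stand on a white plate (200 x 340 x 8 mm), origin on the table, z up. A steel rod, 8 mm thick, runs level 150 mm up. In this frame (mm): leg 1 along -y from its post at (40, 150) to corner 1 (40, 25), leg 2 slants to corner 2 (-40, -25), leg 3 along -y to its post at (-40, -150). A stop disc (22 mm diameter) sits before each post. A dish 44 mm high stands under the far end
- home_seat (a point): Point on the rod's centre line where the carrier's middle lies when it touches the home stop (end of leg 1, rail +y side). Axes as the rail
- corner1 (a point): Where the straight centre lines of legs 1 and 2 would meet, at the rod's height. The rod cuts inside this corner: a bend of 58 degrees and 30 mm centre-line radius, beginning 16.6 mm before the corner and ending 16.6 mm after it
- corner2 (a point): Where the straight centre lines of legs 2 and 3 would meet, at the rod's height; the same bend, the other way
- far_seat (a point): Point on the rod's centre line where the carrier's middle lies when it touches the far stop (end of leg 3, rail -y side)
- carrier_grip (a point): Centre of the graspable part of the carrier's black upright grip block, 46 mm above the bore centre; the block is 16 x 16 mm and reaches from 34 mm below to 16 mm above this point. Axes: z up, y along the bore (along the rod), x across. Grasp it here from above and turn it with the rod's direction on the bends
- carrier_bore (a point): Centre of the carrier's collar, a loose aluminium ring threaded on the rod: 28 mm outside, 20 mm bore, 16 mm long, so 6 mm of play all round. It hangs on the rod with this point 6 mm below the rod's centre line; a probe reaches 67 mm below this point. The carrier weighs about 0.16 kg, slides with light friction and hangs upright when let go
- latch_pivot (a point): Vertical hinge axis of the latch arm, on a pillar beside the third leg, 32 mm from the rod's centre line; 11 mm above the rod's centre line, at the height of the arm
- latch_knob (a point): Centre of the grippable part of the black upright knob on the free end of the latch arm; it spins freely on its pin like a crank handle: 14 mm diameter, from 23 mm below to 20 mm above this point, 72 mm from the hinge axis
- latch (a joint): Latch arm's angle: 0 = shut (arm, 8 mm thick, crosses above the rod, along rail +x from its pivot, 3 mm behind the carrier's block when that is at the far stop), growing anticlockwise seen from above as it opens; 1.95 to 2.45 at the start, end stops at 0 and 2.6. It stays where left; light friction (about 1 N at the knob)
- stirrer: Magnetic stirrer with orange-capped vessel, fixed, 150 x 130 mm, 232 mm high. Origin at the centre of its underside. Bystander
- bottle: Glass bottle, 64 mm diameter, 120 mm high. Origin at the centre of its underside. Bystander
- beaker: Open glass beaker, 70 mm diameter, 80 mm high. Origin at the centre of its underside. Bystander
- jar: Amber jar, 60 mm diameter, 75 mm high. Origin at the centre of its underside. Bystander

How it is judged:
On the way, in this order (a step that is already met when the one before it is completed fails the run):
1. carrier drawn back against the home stop (y of carrier_bore in the frame of rail above 0.121 m), for 0.1 s.
2. carrier run round both bends against the far stop (y of carrier_bore in the frame of rail below -0.121 m and horizontal distance between carrier_bore and far_seat below 0.015 m), for 0.1 s.
At the end, for the whole second after the job is handed in: The carrier hangs at rest at the far stop (no more than 6 mm short of touching), upright within 20 degrees, and the latch arm is shut to within 0.12 rad (7 degrees) (all of step 2 and value of joint latch below 0.12 rad and angle between carrier_grip's own z axis and vertical below 0.35 rad and linear speed of carrier below 0.05 m/s).
It fails at once if the carrier is forced on the rail (over 60 N) (contact force between carrier and rail above 60 N).
It fails at once if bottle, beaker or jar pushed more than 20 mm (distance of any of bottle, beaker, jar from where it was at the start of the episode above 0.02 m).
It fails at once if the stirrer is struck (contact force between stirrer and anything else above 3 N).
It also fails if it takes over 66 s, if anything falls off the work surface, if the arm or the gripper's body presses on something with over 40 N, if the wrist force passes 120 N, or if a joint passes its speed limit or range.

## Robot

A 7-joint arm with a two-finger parallel gripper is mounted at the origin on the work surface. World frame = base frame: x ahead of the robot, y to its left, z up, the work surface at z = 0. Lengths are in m, angles in rad, forces in N, time in s.
With the tool pointing down it reaches from about 0.425 to 0.825 m from the base axis. Payload 3.6 kg.
Tool frame: the origin (TCP) lies where the fingers leave the gripper's body, on its centre line; the fingertips stand 73 mm ahead of it and the grasp point (between the pads) lies 54 mm ahead of it; z points along the fingers, y is the line along which they close (so a half turn about z gives the same grasp; the last joint's range is limited). The gripper opens to 85 mm and grips with 20 to 120 N. Pads are 22 mm wide; open, the fingers measure 114 mm over their backs; the gripper's body (76 mm by 85 mm) begins 54 mm behind the grasp point. The pads swing forward as they close: fully open they stand 13 mm farther back than shut.
Start: joints at [-1.266, 0.615, -0.013, 1.423, 0.008, 1.103, -0.04], TCP at [0.212, 0.615, 0.304] pointing down, gripper open.
Joint ranges: [-3.12, 3.12], [-0.3, 2.06], [-1.34, 1.32], [0.26, 2.42], [-1.36, 4.5], [0.01, 1.98], [-2.84, 2.84]. Speed limits (rad/s): [2.79, 2.79, 3.14, 3.14, 3.14, 3.14, 3.14].

## Interface

Orientations are given as a unit quaternion [x, y, z, w].
In Python, from station import arm, snapshot, camera_info, ticket gives the robot as it stands. Calls block until the motion is done:
- arm.movep(position, orientation): joint-space move of the TCP to a pose.
- arm.line_to(position, velocity=0.15, ori=None): straight line of the TCP; ori=None keeps the orientation; velocity is the mean speed in m/s.
- arm.move_j(angles): joint-space move.
- arm.move_gripper(opening, effort=None): opening from 0.0 (shut) to 1.0 (fully open); effort is the grip in N (None keeps the last); returns when the fingers have stopped.
- arm.pause(seconds).
- arm.ik(position, orientation): joint angles nearest the present ones, or None.
- snapshot(name): name is "side" or "top" or "wrist"; returns the picture (400x640x3 uint8, blue, green, red); there is no depth.
- camera_info(name): a dict with "fx", "fy", "cx", "cy" (pixels), "R" (3x3) and "t" (3): a world point X has camera coordinates R X + t; the wrist camera has in their place "T_tool_cam" (4x4, takes a point from camera to tool coordinates, whose origin is the TCP and whose axes are the flange's). Camera axes: x right, y down, z forward; pixel columns grow to the right and rows downward; lengths in m; the calibration is good to about 2 mm. A picture is of the moment at which its call begins: read the wrist's pose just before it. camera_info takes no time and is no camera call.
A pose or a line that the arm cannot do raises arm.MotionError and nothing moves.
- ticket.finish_job(): hands the job in; it is judged then, once.
Readings, each from a call of its own:
- arm.read_time(): time.
- arm.read_joint_positions(): joint angles.
- arm.read_dq(): joint speeds.
- arm.read_effort(): joint torques, N m.
- arm.read_tool_pos(): TCP position.
- arm.read_eef_rot(): TCP orientation.
- arm.read_ft_force(): force on the tool from outside, world axes, zero at the start.
- arm.read_wrist_torque(): the same for the moment, N m.
- arm.read_opening(): opening from 0.0 (shut) to 1.0 (fully open).
- arm.read_finger_force(): force on a finger pad.
Only numpy, scipy, OpenCV 4.12 (cv2) and the standard library are available. Lean on these libraries where they do the work, as an engineer would, in place of code of your own. Each camera call takes 0.05 s, during which the arm holds its last target. There are 200 camera calls.

## Working session

There is one attempt and no reset: what is moved stays moved. The work goes in short steps, each a Python script; the robot and the scene stay as the last script left them, time stands still between calls to the robot, and variables do not carry over. Pictures are saved under pics/ and viewed, at most 10 in all, crops included, and the job is handed in when it is done.

```bash
ls; mkdir -p pics
python3 - <<'E'
from station import arm, snapshot, camera_info
import cv2, numpy as np
for n in ("side","top"):
    cv2.imwrite(f"pics/{n}0.png", snapshot(n)); c=camera_info(n)
    print(n,{k:np.round(v,4).tolist() for k,v in c.items()}, (-np.array(c['R']).T@np.array(c['t'])).round(3))
print(arm.read_time(),arm.read_eef_rot(),camera_info("wrist"))
E
```

```text
pics
side {'fx': 430.7639, 'fy': 430.7639, 'cx': 321.2988, 'cy': 199.089, 'R': [[0.8067, -0.5909, 0.0064], [-0.3821, -0.5299, -0.7571], [0.4508, 0.6083, -0.6533]], 't': [-0.4261, 0.3404, 0.9703]} [ 0.036 -0.662  0.894]
top {'fx': 453.0767, 'fy': 453.0767, 'cx': 321.0674, 'cy': 201.3226, 'R': [[-0.0203, -0.9998, 0.0079], [-0.9896, 0.0189, -0.1426], [0.1424, -0.0108, -0.9898]], 't': [0.0222, 0.5437, 1.15]} [0.375 0.024 1.216]
0.1 [ 1.65096647e-01  9.86276663e-01 -1.18419767e-03 -1.99148176e-04] {'fx': 352.6201279867779, 'fy': 352.6201279867779, 'cx': 321.9551022937142, 'cy': 195.1094658265165, 'T_tool_cam': array([[ 3.08216722e-04, -9.49666768e-01, -3.13261767e-01,
         8.10550540e-02],
       [ 9.99999445e-01, -2.30331319e-05,  1.05372052e-03,
        -3.27471152e-04],
       [-1.00789876e-03, -3.13261917e-01,  9.49666234e-01,
        -7.00151696e-02],
       [ 0.00000000e+00,  0.00000000e+00,  0.00000000e+00,
         1.00000000e+00]])}
```

View pics/top0.png

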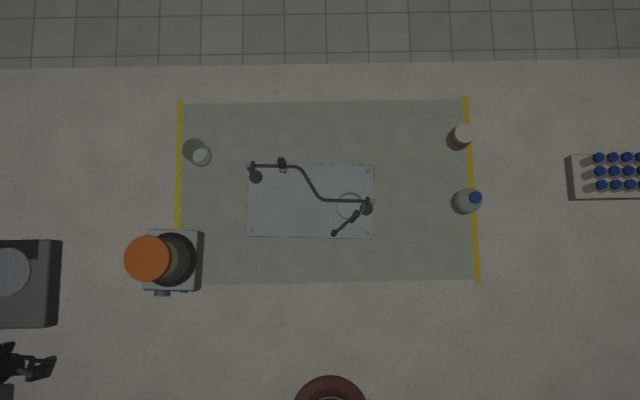

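View pics/side0.png

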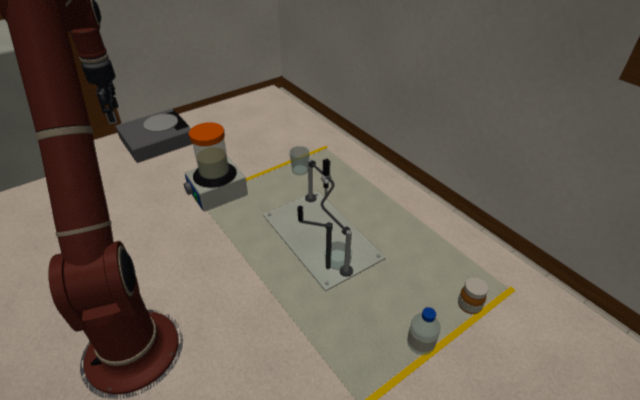

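Top: the plate spans about (248–375, 163–239), home post is at (250,167), carrier at (282,164), latch knob near (334,233), and pivot near (366,208). I'll enlarge both views for accurate pixels.

Run:
```python
import cv2, numpy as np
t=cv2.imread("pics/top0.png")[150:250,237:387]; s=cv2.imread("pics/side0.png")[150:295,255:395]
g=lambda i:np.clip(255*(i/255.)**.6,0,255).astype(np.uint8)
cv2.imwrite("pics/topc.png",g(cv2.resize(t,None,fx=5,fy=5,interpolation=cv2.INTER_CUBIC)))
cv2.imwrite("pics/sidec.png",g(cv2.resize(s,None,fx=4,fy=4,interpolation=cv2.INTER_CUBIC)))
```

```text
(no output)
```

View pics/topc.png

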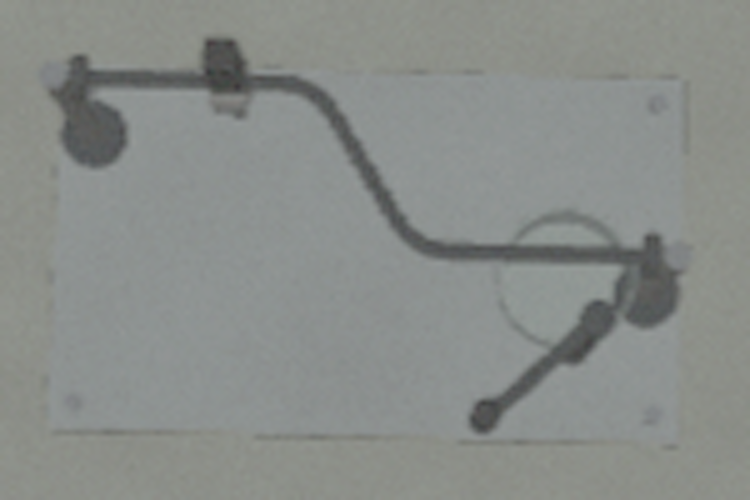

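View pics/sidec.png

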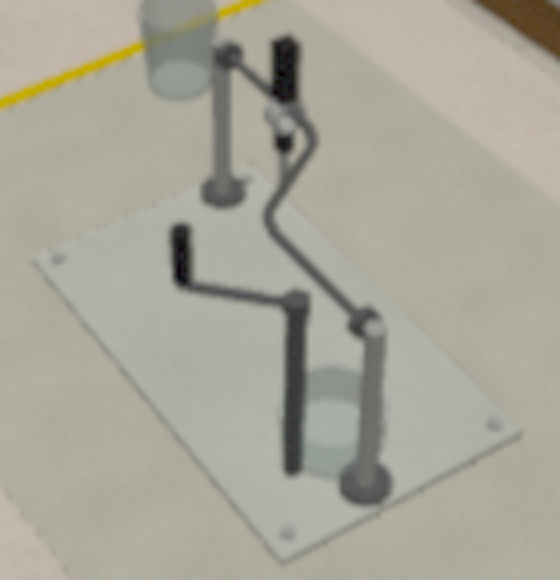

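Top crop: home post top (62,77), far post top (675,256), plate corners (50,431), (675,447), (686,80), knob top (484,413), pivot (598,318). Side crop: posts at (228,53) and (372,326), plate corners (35,262), (282,562), (522,435). I'll fit the rail pose next.

```bash
cat > geo.py <<'E'
import numpy as np
from station import camera_info
def proj(n,X):
    c=camera_info(n); p=np.array(c['R'])@np.asarray(X)+np.array(c['t']).ravel()
    return np.array([c['fx']*p[0]/p[2]+c['cx'], c['fy']*p[1]/p[2]+c['cy']])
def r2w(P,q): # rail->world, q=x,y,yaw
    c,s=np.cos(q[2]),np.sin(q[2]); return np.array([q[0]+c*P[0]-s*P[1], q[1]+s*P[0]+c*P[1], P[2]])
T=lambda x,y:("top",np.array([237+(x-2)/5,150+(y-2)/5]))
S=lambda x,y:("side",np.array([255+(x-1.5)/4,150+(y-1.5)/4]))
E
python3 - <<'E'
from geo import *
from scipy.optimize import least_squares
D=[((-100,170,8),T(50,431)),((-100,-170,8),T(675,447)),((100,-170,8),T(686,80)),((0,0,154),T(368,177)),
 ((-40,-120,154),T(610,252)),((40,100,154),T(130,78)),
 ((-100,170,8),S(35,262)),((-100,-170,8),S(282,562)),((100,-170,8),S(522,435))]
f=lambda q:np.concatenate([proj(n,r2w(np.array(P)/1e3,q))-uv for P,(n,uv) in D])
r=least_squares(f,[.6,0,0],loss='soft_l1'); q=r.x; print(q, f(q).reshape(-1,2).round(1).tolist())
# carrier: point on leg 1 at rail y; grip top z=.15-.006+.046+.016
w=lambda y:r2w((.04,y,.206),q)
for y in (.05,.06,.07,.08,.09): print(y,proj('top',w(y)).round(1),proj('side',w(y)).round(1))
print("carrier top seen",T(221,47)[1],S(286,42)[1])
# latch: knob top z = .161+?; triangulate knob from both
k=lambda p:np.concatenate([proj('top',p)-T(484,413)[1],proj('side',p)-S(180,229)[1]])
rk=least_squares(k,[.5,0,.2]);print("knob top",rk.x,k(rk.x))
k=lambda p:np.concatenate([proj('top',p)-T(598,316)[1],proj('side',p)-S(297,300)[1]])
rp=least_squares(k,[.5,0,.2]);print("pivot",rp.x,k(rp.x),np.linalg.norm((rk.x-rp.x)[:2]))
def inv(p):
    c,s=np.cos(q[2]),np.sin(q[2]); d=p[:2]-q[:2]; return c*d[0]+s*d[1],-s*d[0]+c*d[1]
print("rail",inv(rk.x),inv(rp.x))
E
```

```text
[ 0.55736607  0.03993743 -0.05713906] [[-1.6, -2.8], [1.0, -1.3], [0.3, -1.2], [-0.8, 4.1], [0.8, 7.7], [5.6, 5.8], [-0.2, -2.3], [-0.5, -0.7], [0.8, -1.1]]
0.05 [287.7 167. ] [324.1 165.2]
0.06 [283.3 166.9] [322.1 163.3]
0.07 [278.9 166.7] [320.1 161.5]
0.08 [274.5 166.5] [318.1 159.7]
0.09 [270.1 166.4] [316.1 157.9]
carrier top seen [280.8 159. ] [326.125 160.125]
knob top [ 0.45088925 -0.01331174  0.20645211] [ 0.2450864  -0.47929576 -0.5710591   0.08601921]
pivot [ 0.49799957 -0.06908534  0.16452624] [ 0.1740339  -0.32252532 -0.37452067  0.06747426] 0.07300737312673247
rail (np.float64(-0.10326210125045793), np.float64(-0.059242942894277326)) (np.float64(-0.05304354877249341), np.float64(-0.11223514531957632))
```

Run:
```python
from geo import *
from scipy.optimize import least_squares
D=[((-100,170,8),T(50,431)),((-100,-170,8),T(675,447)),((100,-170,8),T(686,80)),((0,0,150),T(368,177)),
 ((-40,-150,150),T(675,256)),((40,150,150),T(62,77)),
 ((-100,170,8),S(35,262)),((-100,-170,8),S(282,562)),((100,-170,8),S(522,435)),((40,150,150),S(228,53)),((-40,-150,150),S(372,326)),]
f=lambda q:np.concatenate([proj(n,r2w(np.array(P)/1e3,q))-uv for P,(n,uv) in D])
for q0 in ([.6,0,0],[.6,0,.15]):
  r=least_squares(f,q0); q=r.x; print(q, f(q).reshape(-1,2).round(1).tolist())
w=lambda y:r2w((.04,y,.206),q)
for y in (.05,.06,.07,.08,.09): print(y,proj('top',w(y)).round(1),proj('side',w(y)).round(1))
print("carrier top seen",T(221,47)[1],S(286,42)[1])
def inv(p):
    c,s=np.cos(q[2]),np.sin(q[2]); d=np.array(p)[:2]-q[:2]; return c*d[0]+s*d[1],-s*d[0]+c*d[1]
print("rail",inv((.4509,-.0133)),inv((.498,-.0691)))
np.save('q.npy',q)
```

```text
[ 0.56357644  0.03827714 -0.05924919] [[-1.0, -5.3], [1.4, -3.5], [0.9, -3.3], [-0.1, 1.8], [0.9, 5.1], [-0.7, 2.9], [1.9, -2.9], [1.7, -1.4], [2.9, -1.6], [-4.3, 0.2], [-3.7, 4.5]]
[ 0.56357644  0.03827714 -0.05924918] [[-1.0, -5.3], [1.4, -3.5], [0.9, -3.3], [-0.1, 1.8], [0.9, 5.1], [-0.7, 2.9], [1.9, -2.9], [1.7, -1.4], [2.9, -1.6], [-4.3, 0.2], [-3.7, 4.5]]
0.05 [288.5 164.3] [326.4 164.7]
0.06 [284.1 164.1] [324.4 162.8]
0.07 [279.7 164. ] [322.3 161. ]
0.08 [275.3 163.8] [320.4 159.2]
0.09 [270.9 163.6] [318.4 157.4]
carrier top seen [280.8 159. ] [326.125 160.125]
rail (np.float64(-0.1094246052579391), np.float64(-0.05815871393175935)) (np.float64(-0.0591030824716179), np.float64(-0.11107179685522689))
```

The plate probably isn't centred on the rail origin, so I'll fit its offset as well.

Run:
```python
from geo import *
from scipy.optimize import least_squares
D=[((-100,170,8),T(50,431)),((-100,-170,8),T(675,447)),((100,-170,8),T(686,80)),((0,0,150),T(368,177)),
 ((-40,-150,150),T(675,256)),((40,150,150),T(62,77)),
 ((-100,170,8),S(35,262)),((-100,-170,8),S(282,562)),((100,-170,8),S(522,435)),((40,150,150),S(228,53)),((-40,-150,150),S(372,326)),]
f=lambda q:np.concatenate([proj(n,r2w((np.array(P)+(P[2]<9)*np.array([q[3],q[4],0])*1e3)/1e3,q))-uv for P,(n,uv) in D])
r=least_squares(f,[.6,0,0,0,0]); q=r.x; print(q, f(q).reshape(-1,2).round(1).tolist())
c,s=np.cos(q[2]),np.sin(q[2])
for y in (.05,.06,.07,.08,.09): print(y,proj('top',r2w((.04,y,.206),q)).round(1),proj('side',r2w((.04,y,.206),q)).round(1))
print("carrier top seen",T(221,47)[1],S(286,42)[1])
def inv(p):
    d=np.array(p)[:2]-q[:2]; return c*d[0]+s*d[1],-s*d[0]+c*d[1]
print("rail",inv((.4509,-.0133)),inv((.498,-.0691)))
np.save('q.npy',q[:3])
```

```text
[ 0.57326133  0.03829641 -0.04951109 -0.01995871 -0.000705  ] [[-0.8, -0.8], [1.8, -0.2], [0.6, -0.3], [-0.2, -2.2], [0.9, 0.4], [-0.9, -0.5], [-1.4, -1.2], [-0.9, 0.4], [0.3, -0.5], [-2.1, -0.9], [0.0, 2.6]]
0.05 [288.2 160.4] [329.  163.4]
0.06 [283.9 160.2] [327.  161.6]
0.07 [279.5 160.1] [324.9 159.8]
0.08 [275.1 160. ] [322.9 158. ]
0.09 [270.7 159.8] [320.9 156.2]
carrier top seen [280.8 159. ] [326.125 160.125]
rail (np.float64(-0.11965783776452574), np.float64(-0.05758894527586009)) (np.float64(-0.0698539651872186), np.float64(-0.11098954711051504))
```

The fit is consistent: the plate offset is -20 mm, the pivot is at rail (-70,-111), and the carrier is at rail y≈0.067. Next is a closer look with the wrist camera.

```bash
cat > mot.py <<'E'
from geo import *
from station import arm, snapshot
from scipy.spatial.transform import Rotation as Ro
q=np.load('q.npy')
def ori(yaw): # tool y at rail x + yaw (rail frame), pointing down
    a=q[2]+yaw; y=np.array([np.cos(a),np.sin(a),0]); z=np.array([0,0,-1.]); x=np.cross(y,z)
    return Ro.from_matrix(np.c_[x,y,z]).as_quat()
def tcp(P,gp=.054): p=r2w(P,q); return p+[0,0,gp]
def wproj(X,pos,rot,c):
    T=np.array(c['T_tool_cam']); p=T[:3,:3].T@(Ro.from_quat(rot).inv().apply(np.asarray(X)-pos)-T[:3,3])
    return np.array([c['fx']*p[0]/p[2]+c['cx'],c['fy']*p[1]/p[2]+c['cy']])
E
python3 - <<'E'
from mot import *
import cv2,json
arm.line_to([.212,.615,.40])
arm.movep(r2w((0,.03,.42),q),ori(0)); arm.pause(.3)
p,r=arm.read_tool_pos(),arm.read_eef_rot(); im=snapshot("wrist")
np.savez('w1.npz',p=p,r=r); cv2.imwrite("pics/w1.png",im)
print(arm.read_time(),p,r,arm.read_joint_positions())
g=np.clip(255*(im/255.)**.6,0,255).astype(np.uint8)
cv2.imwrite("pics/w1c.png",cv2.resize(g[:,160:480],None,fx=1.5,fy=1.5,interpolation=cv2.INTER_CUBIC)) 
c=camera_info("wrist")
for n,P in dict(home=(.04,.15,.154),far=(-.04,-.15,.154),grip=(.04,.067,.206),knob=(-.12,-.058,.206),piv=(-.07,-.111,.165)).items(): print(n,(wproj(r2w(P,q),p,r,c)-[160,0])*1.5)
E
```

```text
3.5833 [0.57473559 0.06865278 0.41994995] [ 7.24152265e-01  6.89640120e-01 -5.36786903e-06 -4.20605096e-05] [-0.48368234  0.44861345  0.52731906  1.45577355 -0.22858541  1.29859071
  0.01296562]
home [312.99039736  47.6491905 ]
far [190.56305093 481.31710786]
grip [318.75715213 204.71439968]
knob [ 46.76385297 410.11511211]
piv [145.48651388 445.51223018]
```

View pics/w1c.png

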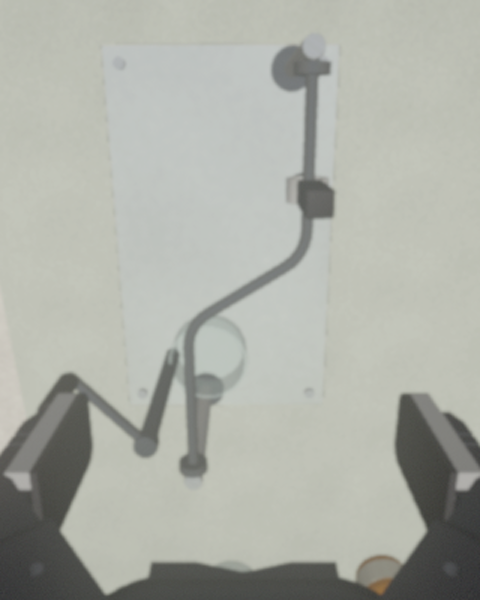

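Home post is seen at (314,45) against a predicted (313,48), far post (194,481) against (191,481), pivot (145,445) as predicted, and carrier top (319,199). A small refit from the wrist view, then I grasp.

Run:
```python
from mot import *
from scipy.optimize import least_squares
d=np.load('w1.npz'); c=camera_info("wrist"); P=lambda X,qq:wproj(r2w(X,qq),d['p'],d['r'],c)
uv=lambda x,y:np.array([x/1.5+160,y/1.5])
def f(v):
    qq=v[:3]
    return np.concatenate([P((.04,.15,.152),qq)-uv(314,46),P((-.04,-.15,.152),qq)-uv(194,480),P((.04,v[3],.15),qq)-uv(310,140),P((-.04,v[4],.15),qq)-uv(190,380),P((0,0,.15),qq)-uv(245,292)])
r=least_squares(f,[*q,.1,-.1],x_scale=[.01]*5); print(q,r.x,f(r.x).round(1))
qn=r.x[:3]; np.save('q.npy',qn)
for y in (.06,.065,.07,.075): print(y,(P((.04,y,.206),qn)-[160,0])*1.5)
# pivot & knob in rail frame from earlier triangulation
for w in ((.4509,-.0133),(.498,-.0691)):
    e=np.array(w)-qn[:2]; s,co=np.sin(qn[2]),np.cos(qn[2]); print(co*e[0]+s*e[1],-s*e[0]+co*e[1])
print((P((-.072,-.112,.165),qn)-[160,0])*1.5)
```

```text
[ 0.57326133  0.03829641 -0.04951109] [ 0.57466512  0.03851747 -0.0437091   0.09780647 -0.06680531] [-0.3  0.7 -0.1 -0.3 -0.  -0.   0.1 -0.   0.5 -0.8]
0.06 [320.13964903 216.74437187]
0.065 [320.51879363 207.4765216 ]
0.07 [320.90212355 198.10636476]
0.075 [321.28970848 188.63219792]
-0.12138273872655796 -0.05717591823419106
-0.07188953204912524 -0.1108645808435812
[145.6343359 446.8666524]
```

```bash
cat >> mot.py <<'E'
def push(P0,dirn,yaw,n=8,step=.001,lim=5,v=.02,f0=None):
    """creep in rail direction until the horizontal force along it changes by lim"""
    P=np.array(P0,float); d=np.array(dirn,float); w=r2w(d,[0,0,q[2]])
    if f0 is None: f0=np.array(arm.read_ft_force())
    for i in range(n):
        f=(np.array(arm.read_ft_force())-f0)@w
        if -f>lim: break
        P=P+d*step; arm.line_to(tcp(P),v,ori(yaw))
    return P,(np.array(arm.read_ft_force())-f0).round(1)
E
python3 - <<'E'
from mot import *
arm.movep(tcp((.04,.069,.26)),ori(0))
arm.line_to(tcp((.04,.069,.192)),.1)
arm.move_gripper(0.0,40); print("open",arm.read_opening(),arm.read_finger_force(),arm.read_ft_force(),arm.read_time())
arm.line_to(tcp((.04,.069,.196)),.05); arm.pause(.2); f0=np.array(arm.read_ft_force());print(f0)
arm.line_to(tcp((.04,.115,.196)),.06); print(arm.read_ft_force()-f0,arm.read_tool_pos()-tcp((.04,.115,.196)))
P,f=push((.04,.115,.196),(0,1,0),0,n=18,f0=f0); print(P,f,arm.read_time())
arm.pause(.2); print(arm.read_tool_pos()-tcp(P),arm.read_ft_force()-f0,arm.read_opening())
E
```

```text
open 0.18238499929859792 41.77864193916321 [-0.86733895 -0.02060265  1.29392762] 5.6
[-1.08099602 -0.26005658 -2.07826937]
[ 0.66841755  0.40978325 -0.46172721] [ 4.34809338e-05 -7.29823346e-04  4.06888823e-05]
[0.04  0.133 0.196] [ 0.1 -6.9  0.5] 11.4667
[-9.77517292e-06 -2.81101514e-03  6.64415956e-05] [-0.76184848 -5.32908866  0.60363984] 0.18093576634772876
```

Home stop is reached: 5 N contact after about 61 mm of travel. Now I'll run the carrier round the bends.

Run:
```python
from mot import *
A=np.radians(58); R=.03; Tn=R*np.tan(A/2); Z=.196; off=.002
d1=np.array([0,-1.]); d2=np.array([-80,-50.])/np.hypot(80,50)
c1=np.array([.04,.025]); c2=-c1
W=[((.04,.12),0,.05),(tuple(c1-d1*Tn),0,.07)]
def arc(c,din,sgn,y0):
    cen=c-din*Tn+R*np.array([sgn*din[1],-sgn*din[0]])  # sgn=+1 : turn right
    p0=c-din*Tn-cen; out=[]
    for t in np.linspace(0,A,9)[1:]:
        a=-sgn*t; M=np.array([[np.cos(a),-np.sin(a)],[np.sin(a),np.cos(a)]]); out.append((tuple(cen+M@p0),y0+a,.03))
    return out
W+=arc(c1,d1,1,0)+[(tuple(c2-d2*Tn),-A,.06)]+arc(c2,d2,-1,-A)+[((-.04,-.08),0,.06),((-.04,-.112),0,.05)]
f0=np.array([-1.08,-.26,-2.08])
for p,y,v in W:
    P=np.array([p[0]-off*np.sin(y),p[1]+off*np.cos(y),Z])
    arm.line_to(tcp(P),v,ori(y)); f=np.array(arm.read_ft_force())-f0
    print(np.round(p,4),round(y,2),f.round(1))
    if np.linalg.norm(f)>18: print("STOP");break
else:
    P,f=push((-.04,-.110,Z),(0,-1,0),0,n=20,f0=f0); arm.pause(.2)
    print(P,f,arm.read_tool_pos()-tcp(P),arm.read_opening(),arm.read_wrist_torque())
print(arm.read_time(),arm.read_joint_positions())
```

```text
[0.04 0.12] 0 [-0.2 -0.1 -0.9]
[0.04   0.0416] 0 [ 1.  -0.   0.4]
[0.0398 0.0378] -0.13 [1.3 0.6 0.8]
[0.039  0.0341] -0.25 [ 1.2 -0.3  0.3]
[0.0379 0.0305] -0.38 [0.5 0.9 0.9]
[0.0362 0.0271] -0.51 [1.2 0.4 0.6]
[0.0342 0.0239] -0.63 [0.4 0.1 0.8]
[0.0318 0.021 ] -0.76 [ 0.8 -0.1  0.8]
[0.029  0.0184] -0.89 [0.8 0.2 0.8]
[0.0259 0.0162] -1.01 [2.  0.4 0. ]
[-0.0259 -0.0162] -1.01 [ 3.1  0.7 -0.3]
[-0.029  -0.0184] -0.89 [ 1.4  0.4 -0.8]
[-0.0318 -0.021 ] -0.76 [0.7 0.1 0.1]
[-0.0342 -0.0239] -0.63 [0.1 0.6 0.2]
[-0.0362 -0.0271] -0.51 [ 1.3  0.1 -0.2]
[-0.0379 -0.0305] -0.38 [ 0.6 -0.1 -0.3]
[-0.039  -0.0341] -0.25 [2.1 0.6 0.3]
[-0.0398 -0.0378] -0.13 [1.3 0.7 0.7]
[-0.04   -0.0416] 0.0 [ 0.1  0.5 -0.4]
[-0.04 -0.08] 0 [ 1.7  0.8 -0.7]
[-0.04  -0.112] 0 [ 1.5  0.5 -0.1]
[-0.04  -0.127  0.196] [0.8 6.8 2.2] [ 1.52250923e-04  2.07612302e-03 -4.80728643e-06] 0.17506034406624735 [ 1.42009163 -0.00553869 -0.02008524]
24.9 [-0.17946947  0.53500114  0.45377201  1.83272784 -0.30798952  0.84452585
  0.3840408 ]
```

Far stop contact is at model y -0.125. With home at 0.130 that gives seats at ±0.1275, as expected, and bend forces stayed below about 3 N. Next I release, check, and go for the knob.

Run:
```python
from mot import *
import cv2
arm.line_to(tcp((-.04,-.1255,.191)),.05)
arm.move_gripper(0.3); arm.pause(.2)
arm.line_to(tcp((-.04,-.1255,.27)),.12)
arm.move_gripper(0.7)
K=lambda a,z:(-.072+.072*np.cos(a),-.111+.072*np.sin(a),z)
best=min((y for y in (np.pi/2,-np.pi/2) if arm.ik(tcp(K(2.315,.27)),ori(y)) is not None),key=lambda y:abs(arm.ik(tcp(K(2.315,.27)),ori(y))[6]))
print(best); arm.movep(tcp(K(2.315,.29)),ori(best)); arm.pause(.3)
p,r=arm.read_tool_pos(),arm.read_eef_rot(); im=snapshot("wrist"); c=camera_info("wrist")
print(wproj(r2w(K(2.315,.206),q),p,r,c),arm.read_time(),arm.read_joint_positions()[6])
cv2.imwrite("pics/w2.png",np.clip(255*(im/255.)**.6,0,255).astype(np.uint8))
cv2.imwrite("pics/top2.png",cv2.resize(np.clip(255*(snapshot("side")[150:295,255:395]/255.)**.6,0,255).astype(np.uint8),None,fx=4,fy=4))
```

```text
-1.5707963267948966
[321.70098233 212.04707399] 28.575 -1.1958980906043744
```

View pics/w2.png

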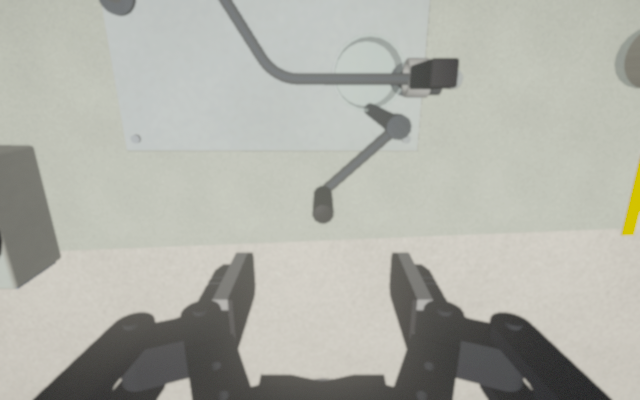

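View pics/top2.png

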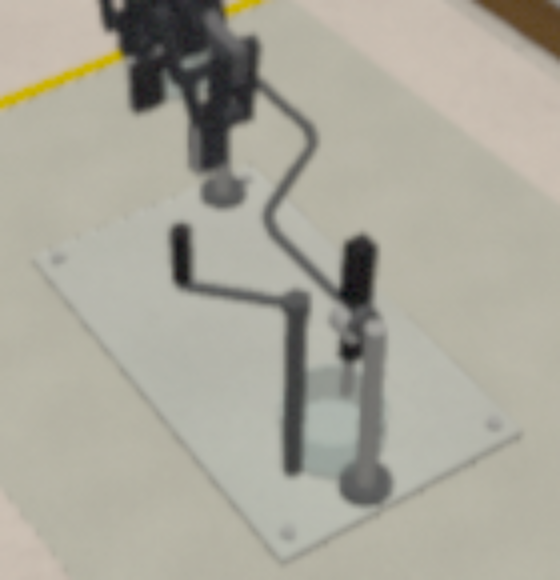

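Knob top is at (322,212), exactly as predicted, and the carrier hangs upright at the far stop. Now I'll grip the knob and swing the latch shut.

Run:
```python
from mot import *
K=lambda a,z=.190:(-.072+.072*np.cos(a),-.111+.072*np.sin(a),z)
Y=-np.pi/2
arm.line_to(tcp(K(2.315)),.1); arm.move_gripper(0,30); arm.pause(.1)
print("open",arm.read_opening(),arm.read_finger_force()); f0=np.array(arm.read_ft_force())
for a in np.linspace(2.315,0.0,20)[1:]:
    arm.line_to(tcp(K(a)),.08,ori(Y)); f=np.array(arm.read_ft_force())-f0
    print(round(a,2),f.round(1),end=' ')
    if np.linalg.norm(f)>25: print("STOP"); break
P,f=push(K(a),(0,-1,0),Y,n=5,f0=f0,lim=6); arm.pause(.2)
print("\n",P,f,arm.read_tool_pos()-tcp(P),arm.read_opening(),arm.read_time())
```

```text
open 0.15243240697690785 29.284393787384033
2.19 [1.4 0.1 1. ] 2.07 [ 1.7 -0.2  1.7] 1.95 [0.6 0.7 1.1] 1.83 [ 1.6 -0.2  1.3] 1.71 [ 1.9 -1.   1.5] 1.58 [ 0.6 -1.5  2. ] 1.46 [ 0.2 -1.1  3.1] 1.34 [ 1.  -1.6  3.6] 1.22 [ 1.4 -1.4  2.6] 1.1 [ 1.3 -1.4  3. ] 0.97 [-0.2 -0.9  2.9] 0.85 [ 0.5 -0.9  2.5] 0.73 [-0.3 -0.1  2.9] 0.61 [-0.  -0.8  3.7] 0.49 [ 0.7 -0.4  4.1] 0.37 [-0.5 -1.2  3.4] 0.24 [-0.4 -1.   4. ] 0.12 [1.3 0.3 4.5] 0.0 [ 0.5 -0.6  3.4] 
 [ 0.    -0.116  0.19 ] [-1.1  5.2  6. ] [4.68365124e-05 3.67725157e-03 3.62792145e-05] 0.15248435648975028 36.7083
```

Run:
```python
from mot import *
import cv2
arm.move_gripper(0.5); arm.pause(.1)
arm.line_to(tcp((0,-.1135,.30)),.12); arm.movep(tcp((-.06,.03,.33)),ori(-np.pi/2)); arm.pause(.3)
h=lambda n:np.clip(255*(snapshot(n)/255.)**.6,0,255).astype(np.uint8)
a=cv2.resize(h("top")[180:230,317:397],(400,250)); b=cv2.resize(h("side")[200:295,305:400],(400,400))
cv2.imwrite("pics/fin.png",np.vstack([a,b])[:, :]); print(arm.read_time())
```

```text
39.3417
```

View pics/fin.png

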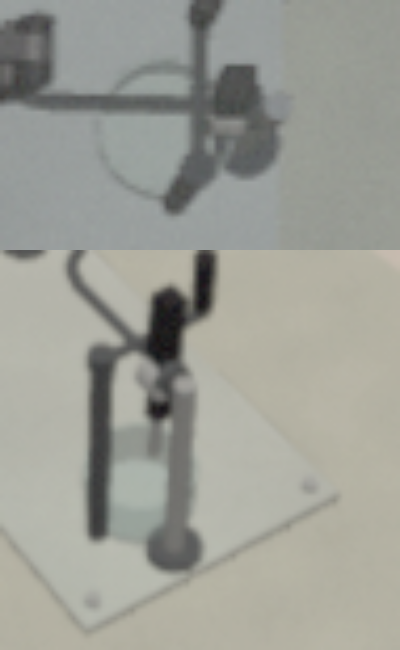

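The latch arm crosses the rod from pivot (195,165) to knob (205,10), perpendicular and right behind the block at (237,90). The carrier hangs upright at the far stop.

```bash
python3 -c "
from station import ticket; print(ticket.finish_job())"
```

```text
the job is handed in; nothing more can be done
None
```

The carrier was drawn back to the home stop, run round both bends to the far stop with wrist forces under about 7 N, and latched shut; the gripper let go and the job was handed in at about 39 s (no verdict was returned).

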